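Vent a pressure filter holder and back its locking ring off two turns

ROBOT

A 7-joint arm with a two-finger parallel gripper is mounted at the origin on the work surface; the furniture and walls round the work are solid. World frame = base frame: x ahead of the robot, y to its left, z up, the work surface at z = 0. Lengths are in m, angles in degrees, forces in N, time in s.
With the tool pointing down it reaches from about 0.425 to 0.875 m from the base axis. Payload 4.7 kg.
Tool frame: the origin (TCP) lies on the centre line of the jaws, within the pads' length; the fingertips stand 8 mm ahead of it and the grasp point (between the pads) lies 11 mm behind it; z points along the fingers, y is the direction in which the jaws open and shut (so a half turn about z gives the same grasp; the last joint's range is limited). The gripper opens to 87 mm and grips with 3 to 60 N. Pads are 19 mm wide; open, the fingers measure 117 mm over their backs; the gripper's body (75 mm by 190 mm) begins 51 mm behind the grasp point.
Start: joints at [-68.463, 18.392, -4.016, 83.108, 1.295, 78.541, -3.26], TCP at [0.23, 0.608, 0.193] pointing down, gripper open.
Joint ranges: [-163.93, 163.93], [-17.29, 119.83], [-79.2, 71.16], [3.27, 140.29], [-89.18, 269.18], [5.43, 117.66], [-154.24, 154.24]. Speed limits (degrees/s): [147.25, 147.25, 180, 180, 180, 180, 180].

INTERFACE

Orientations are given as [roll, pitch, yaw] about the fixed x, y, z axes, in that order (R = Rz(yaw) Ry(pitch) Rx(roll)).
In Python, from cell import env gives the robot as it stands. The module is installed in compiled form; this text tells all that it offers.
- The arm moves only by the tool move_arm, never from a script. Its argument "steps" is a list of rows, each a list of 2 entries, a list of its own where there are three numbers: the shift along the tool's x, y, z in m, then the turn about the tool's z in rad. A call has 1 to 20 rows; each row is the pose to reach, as a shift and turn from the pose commanded when the call began, along the tool's axes at that moment; what a row does not reach only later rows make up. A row lasts 1/8 s, in which the tool goes at most 62.5 mm and 10.7 degrees, less where a joint would pass 70% of its speed; a pose out of reach is approached as far as the arm can. A call with a gripper value outside its range is refused whole. "hand" is the closure, from -1 (fully open) to 1 (shut), set as the call begins (left out, the last holds). The fingers move at their own pace and stop on an object; "squeeze" is the grip in N (left out, the last holds). Time passes only in rows, so rows that repeat a pose let the fingers close. It gives the time, the measured TCP pose, the force and the opening at its end, in the units of the state.
- env.get_obs(): the state, without advancing time (a new reading comes with each control period).
- env.read_camera(name): name is "scene" or "top" or "wrist"; returns (picture, depth): 400x640x3 uint8, red, green, blue; 400x640 float32, m along the optical axis (not along the pixel's ray), 0 where there is no reading.
- env.calibration(name): a dict with "intrinsics" (3x3 intrinsics, pixels), "position" and "orientation" of the camera in the world; the wrist camera has in their place "mount" (4x4, takes a point from camera to tool coordinates, whose origin is the TCP and whose axes are the flange's). Camera axes: x right, y up, looking along -z (the intrinsics and any distortion apply to the point x, -y, -z); pixel columns grow to the right and rows downward; lengths in m; the calibration is good to about 2 mm. The wrist camera is an equidistant fisheye: a pixel r from the principal point sees the ray r / f radians off the axis. A picture is of the moment at which its call begins: read the wrist's pose just before it. calibration takes no time and is no camera call.
- env.sign_off(): hands the job in, once; it reports no verdict.
Trained networks look in the newest picture that a camera, given by its name, has taken for a name from the list of things; names that differ only in an ending like _2 or _b are one class to them, and where a whole thing is asked for, a point or a joint stands for the part that bears it (a point fixed in the world has none). Each returns a list of dicts, best first, with "conf" (0 to 1); they miss things now and then, are a little off and sometimes report something else, mostly with a low value. They report only what shows in the picture. A call takes as long as a camera call.
- env.cut_out(camera, query): "region" (400x640 bool, what is visible of it) and "uv" ([column, row] in pixels, amid what is visible of it).
The state is a dict: "time_s": time; "qpos": joint angles; "joint_velocities": joint speeds; "effort": joint torques, N m; "tool_pos": TCP position; "tool_rot": TCP orientation; "force": force on the tool from outside, world axes, zero at the start; "wrist_torque": the same for the moment, N m; "grip_width": finger opening in m.
Only numpy, scipy, OpenCV 4.12 (cv2) and the standard library are available. Lean on these libraries where they do the work, as an engineer would, in place of code of your own. Each camera call takes 0.05 s, during which the arm holds its last target. There are 200 camera calls.

TASK

Make the pressure filter holder safe to open, using only a fingertip: first vent it by pushing the black tap handle on its cover a quarter turn counter-clockwise (seen from above) to its stop, so that it lies along the vent nozzle; only then roll the knurled locking ring counter-clockwise through two full turns and leave it there, slack but still on its thread. Grip and force nothing, and leave the beaker, the petri dish and the forceps where they are.

Things in the scene. Friction and masses are not known exactly. Their poses are not given: they have to be found in the camera images.
- holder: Stainless pressure filter holder, bolted to the bench. Origin: centre of the underside of its foot plate, on the vertical axis that ring, cover and tap share; z up. Foot plate 124 mm across, 7 mm thick; three legs; bowl 90 mm across at z 46 to 74 mm; steel cover 78 mm across inside the ring, its top at z 102 mm. Small hexagon plug on the cover at (-19, -17) mm, top at z 113 mm.
- nozzle_end (a point): Free end of the vent nozzle on the cover, 29 mm from the holder's axis along the holder's +y, at z 111 mm. The nozzle is level, 10 mm thick.
- vent_tap (a joint): Angle (rad) of the tap handle about the holder's axis: 0 = closed, handle along the holder's +x, across the nozzle (starts at 0 to 0.2); grows counter-clockwise seen from above to a firm stop at 1.571 = open, handle along the holder's +y, above the nozzle. Stays where it is left; about 1 N at the tip turns it.
- tap_tip (a point): Point in the rounded end of the black tap handle, 38 mm from the holder's axis, at z 124.5 mm. The handle is a bar 9 mm wide that reaches from the axis to 42.5 mm out, between z 119 and 129 mm; its hub, 19 mm across, is the holder's highest point, z 130.5 mm.
- holder_axis (a point): Point on the holder's axis at z 89 mm, half the height of the tight locking ring. The ring is plain aluminium, 22 mm high (z 78 to 100 mm when tight), 102 mm across its knurls (60 upright ridges 1.6 mm proud), too wide to grip. Its rim is free all round, with only the narrower bowl below it.
- lock_ring (a joint): Angle (rad) of the knurled ring, counting full turns: near 0 = hand tight (starts at 0 to 0.4); grows counter-clockwise seen from above, which loosens it; two turns = 12.57. The ring rises 3 mm a turn and its thread ends after four. Stays where it is left; a drag of about 2.5 N along the rim turns it.
- ring_mark (a point): The single black spanner hole, 6 mm across, in the ring's top face, 44.5 mm from the holder's axis. It goes round with the ring and shows its turning; at ring angle 0 it lies on the holder's -y side at z 100 mm.
- petri_dish: Bystander: petri dish, 91 mm across, 15 mm high, lying loose right of the holder. Origin: centre of its underside.
- beaker: Bystander: clear beaker, 77 mm across, 93 mm high, loose, right of the petri dish. Origin: centre of its underside.
- forceps: Bystander: steel forceps, 129 mm long (along its y), 14 mm wide, 10 mm high, lying loose left of the holder. Origin: centre of its underside.

How it is judged:
By the outcome, as a careful person would: the job done as asked, in the order asked, and still so for the second after the job is handed in, with the robot touching nothing.
It also fails if it takes over 61 s, if anything falls off the work surface, if the arm or the gripper's body presses on something with over 40 N, if the wrist force passes 120 N, or if a joint passes its speed limit or range.

## Working session

There is one attempt and no reset: what is moved stays moved. The work goes in short steps, Python scripts to look and compute and a tool call to move; the robot and the scene stay as the last step left them, time stands still between calls to the robot, and variables do not carry over. Pictures are saved under pics/ and viewed, about 8 in all and at most 12, crops included, and the job is handed in when it is done.

Besides the shell and the picture viewer there is one more tool, called after "Emit:" in YAML: its name, and indented under it one key for each argument. move_arm: Moves the arm, as the interface text tells. Its arguments: {"type":"object","properties":{"steps":{"type":"array"},"hand":{"type":"number"},"squeeze":{"type":"number"}},"required":["steps"]}

```bash
mkdir -p pics
cat > h.py <<'E'
import numpy as np, cv2
from cell import env
from scipy.spatial.transform import Rotation as R
def cam(name):
    c=env.calibration(name); return c
def rot(o):
    o=np.array(o,float)
    return o if o.shape==(3,3) else (R.from_euler('xyz',o,degrees=True).as_matrix() if o.shape==(3,) else R.from_quat(o).as_matrix())
def world(c,u,v,d):
    K=np.array(c['intrinsics']); x=(u-K[0,2])/K[0,0]*d; y=(v-K[1,2])/K[1,1]*d
    P=np.stack([x,-y,-d*np.ones_like(x)],-1)
    return P@rot(c['orientation']).T+np.array(c['position'])
def atz(c,u,v,z):
    a=np.array(c['position']); b=world(c,np.float64(u),np.float64(v),np.float64(1.)); return a+(b-a)*(z-a[2])/(b-a)[2]
E
python3 - <<'E'
from h import *
print(env.get_obs())
for n in ("scene","top"):
    c=cam(n); print(n,c)
    p,d=env.read_camera(n); cv2.imwrite(f'pics/{n}1.png',p[...,::-1]); 
    for q in ["holder","vent_tap","tap_tip","nozzle_end","lock_ring","ring_mark","petri_dish","beaker","forceps"]:
        try:
            for r in env.cut_out(n,q)[:2]:
                u,v=r['uv']; dd=d[int(v),int(u)]
                print(q,round(r['conf'],2),np.round(r['uv'],1),r['region'].sum(),world(c,np.float64(u),np.float64(v),np.float64(dd)).round(3))
        except Exception as e: print(q,e)
print(env.get_obs()['time_s'],cam('wrist'))
E
```

```text
{'time_s': 0.0, 'qpos': array([-68.46115024,  18.43808482,  -4.01498253,  83.17677383,
         1.29481097,  78.53938485,  -3.25936528]), 'joint_velocities': array([-0.06527969,  0.02744026, -0.00119004,  0.07361723, -0.11377304,
        0.06426105, -0.01402907]), 'effort': array([ 7.52836459e-04, -4.91284919e+01, -4.03404990e-01, -3.12520444e+01,
       -6.40633819e-02,  4.37606417e-02,  1.79922299e-04]), 'tool_pos': array([0.22992436, 0.60731736, 0.19225613]), 'tool_rot': array([-1.79890988e+02,  5.78277526e-03,  1.59271023e+02]), 'force': array([0.1901353 , 0.08092974, 0.69238161]), 'wrist_torque': array([ 0.02851699, -0.03417565,  0.03765839]), 'grip_width': 0.08685956347386063}
scene {'intrinsics': array([[381.13708756,   0.        , 325.13464058],
       [  0.        , 381.13708756, 199.57919361],
       [  0.        ,   0.        ,   1.        ]]), 'position': array([-0.08051098,  0.57268629,  0.62698536]), 'orientation': array([  55.08304875,   -0.31602299, -134.54483735])}
holder 0.65 [268.1 257.6] 2935 [0.403 0.255 0.087]
nozzle_end 0.71 [267.2 255.9] 3046 [0.403 0.257 0.09
[... 927 characters left out ...]
0.262 0.1  ]
petri_dish 0.55 [363.7 213.9] 938 [ 0.413 -0.066  0.015]
beaker 0.66 [439.1 217.5] 964 [ 0.411 -0.269  0.007]
forceps 0.62 [220.8 214.8] 11 [ 0.402  0.313 -0.002]
1.0 {'intrinsics': array([[309.70691629,   0.        , 313.39179861],
       [  0.        , 309.70691629, 199.51672634],
       [  0.        ,   0.        ,   1.        ]]), 'mount': array([[ 6.85989564e-04,  9.55421929e-01,  2.95243063e-01,
         7.99176534e-02],
       [ 9.99999708e-01, -7.54680261e-04,  1.18711367e-04,
         5.74169550e-06],
       [ 3.36233555e-04,  2.95242895e-01, -9.55422168e-01,
        -1.92316071e-01],
       [ 0.00000000e+00,  0.00000000e+00,  0.00000000e+00,
         1.00000000e+00]])}
```

Run:
```python
import cv2,numpy as np
a=cv2.imread('pics/top1.png')[120:280,160:320]; b=cv2.imread('pics/scene1.png')[170:330,190:350]
cv2.imwrite('pics/c1.png',np.hstack([cv2.resize(a,(400,400),interpolation=cv2.INTER_CUBIC),cv2.resize(b,(400,400),interpolation=cv2.INTER_CUBIC)]))
```

```text
(no output)
```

View pics/c1.png

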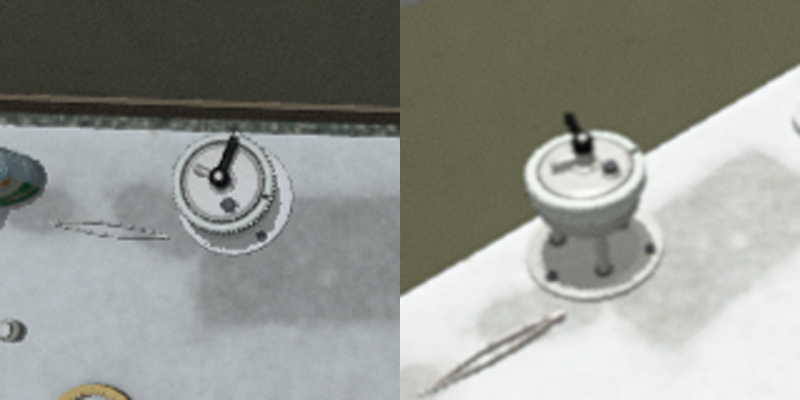

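View pics/scene1.png

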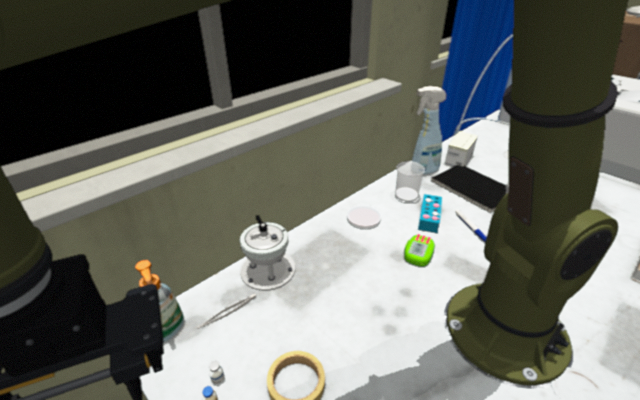

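The top view shows the holder at about (250,190), with the black handle pointing away from the robot (+x, slightly -y) and the nozzle pointing left (+y). The wall is close behind it. The forceps lie left of the foot at about (205,212), with an orange-capped bottle further left. Next I measure the holder and the wall from depth.

Run:
```python
from h import *
c=cam("top"); p,d=env.read_camera("top")
v,u=np.mgrid[0:400,0:640].astype(float); W=world(c,u,v,d.astype(float))
ok=d>0
roi=ok&(abs(W[...,0]-.44)<.1)&(abs(W[...,1]-.22)<.1)
z=W[...,2]
for lo,hi in((.093,.112),(.119,.14),(.003,.015)):
    m=roi&(z>lo)&(z<hi); P=W[m]
    ctr,r=cv2.minEnclosingCircle(P[:,:2].astype(np.float32)*1000); print(lo,m.sum(),P.mean(0).round(4),'circ',np.round(ctr,1),round(r,1), np.median(P[:,2]).round(4))
    if lo==.119:
        i=np.argmax(np.hypot(*(P[:,:2]-P[:,:2].mean(0)).T)); print(P.round(3).tolist())
# dark tap pixels
dark=(p.max(2)<70)&roi&(z>.09); 
P=atz; 
vs,us=np.nonzero(dark); print([(int(a),int(b),np.round(atz(c,a,b,.1295)[:2]*1000).tolist(),round(float(z[b,a]),3)) for a,b in zip(us,vs)])
# wall
for y0 in (.1,.2,.3):
    m=ok&(abs(W[...,1]-y0)<.01)&(W[...,0]>.45)&(z<.6)
    Q=W[m]; o=np.argsort(Q[:,0]); print(y0,Q[o][::max(1,len(o)//14)][:,[0,2]].round(3).tolist())
b=ok&(W[...,1]>.3)&(W[...,1]<.55)&(z>.05)&(W[...,0]>.3)&(W[...,0]<.52);print('tall left',W[b].min(0),W[b].max(0))
```

```text
0.093 1112 [0.4446 0.2275 0.1008] circ [447.  228.4] 51.2 0.1009
0.119 105 [0.4587 0.2233 0.129 ] circ [461.9 222.9] 25.4 0.1291
[[0.486, 0.216, 0.132], [0.484, 0.218, 0.13], [0.485, 0.216, 0.126], [0.484, 0.213, 0.131], [0.482, 0.218, 0.13], [0.482, 0.216, 0.128], [0.482, 0.214, 0.128], [0.483, 0.212, 0.126], [0.48, 0.221, 0.128], [0.48, 0.218, 0.128], [0.479, 0.216, 0.131], [0.48, 0.214, 0.128], [0.482, 0.212, 0.12], [0.477, 0.22, 0.129], [0.477, 0.218, 0.129], [0.477, 0.216, 0.128], [0.478, 0.214, 0.127], [0.474, 0.223, 0.129], [0.475, 0.221, 0.128], [0.475, 0.218, 0.128], [0.474, 0.215, 0.131], [0.476, 0.214, 0.121], [0.472, 0.222, 0.13], [0.473, 0.221, 0.127], [0.472, 0.218, 0.129], [0.472, 0.215, 0.131], [0.47, 0.225, 0.127], [0.47, 0.223, 0.128], [0.47, 0.22, 0.128], [0.47, 0.218, 0.128], [0.47, 0.216, 0.127], [0.468, 0.225, 0.127], [0.467, 0.223, 0.128], [0.467, 0.22, 0.131], [0.468, 0.218, 0.127], [0.464, 0.224, 0.13], [0.465, 0.222, 0.127], [0.465, 0.22, 0.128], [0.465, 0.218, 0.127], [0.462, 0.227, 0.129], [0.462, 0.224, 0.13], [0.462, 0.222, 0.129], [0.462, 0.22, 0.129], 
[... 5408 characters left out ...]
4], [0.72, -0.334], [0.721, 0.22], [0.745, 0.221], [0.753, 0.402], [0.754, 0.364], [0.755, 0.349], [0.755, 0.366], [0.757, 0.345]]
0.2 [[0.451, 0.104], [0.478, 0.103], [0.519, -0.004], [0.655, 0.22], [0.679, 0.217], [0.7, 0.219], [0.715, -0.658], [0.719, -0.179], [0.72, -0.381], [0.721, -0.069], [0.722, 0.22], [0.745, 0.218], [0.751, 0.258], [0.771, 0.26], [0.795, 0.26]]
0.3 [[0.45, -0.002], [0.491, -0.001], [0.639, 0.212], [0.657, 0.221], [0.682, 0.219], [0.702, 0.217], [0.716, 0.218], [0.719, -0.22], [0.72, -0.367], [0.721, -0.562], [0.723, 0.219], [0.747, 0.221], [0.751, 0.261], [0.773, 0.259], [0.796, 0.258]]
tall left [0.41786002 0.427119   0.05010281] [0.47571746 0.48789742 0.17675579]
```

The handle is at about (484,216) mm and the hub at about (446,228) mm. The tool axes already line up with the holder: tool -x is holder +x, and tool y is along the nozzle. I'll approach above the start of the push with the fingers shut.

Emit:
move_arm:
  steps:
    - [[-0.02, -0.015, -0.04], 0]
    - [[-0.06, -0.05, -0.05], 0]
    - [[-0.1, -0.085, -0.05], 0]
    - [[-0.14, -0.12, -0.05], 0]
    - [[-0.18, -0.155, -0.05], 0]
    - [[-0.22, -0.19, -0.05], 0]
    - [[-0.26, -0.22, -0.05], 0]
    - [[-0.295, -0.25, -0.05], 0]
    - [[-0.33, -0.28, -0.05], 0]
    - [[-0.355, -0.3, -0.05], 0]
    - [[-0.369, -0.312, -0.05], 0]
    - [[-0.369, -0.312, -0.05], 0]
    - [[-0.369, -0.312, -0.05], 0]
  hand: 1
  squeeze: 5

```text
time_s: 2.68
tool_pos: [0.464, 0.1872, 0.2433]
tool_rot: [180.0, -0.0, 159.4]
force: [0.2, -0.1, -0.1]
grip_width: 0.0005
```

```bash
cat >> h.py <<'E'
def wproj(o,P):
    """world points -> wrist pixels"""
    c=cam('wrist'); M=np.array(c['mount']); K=c['intrinsics']; T=np.eye(4)
    T[:3,:3]=rot(o['tool_rot']); T[:3,3]=o['tool_pos']; C=T@M
    q=(np.atleast_2d(P)-C[:3,3])@C[:3,:3]; x,y,z=q[:,0],-q[:,1],-q[:,2]
    r=np.hypot(x,y); th=np.arctan2(r,z); return np.c_[K[0,2]+K[0,0]*th*x/r,K[1,2]+K[1,1]*th*y/r]
def wray(o,uv,z):
    """wrist pixels -> world points on the plane at height z"""
    c=cam('wrist'); M=np.array(c['mount']); K=c['intrinsics']; T=np.eye(4)
    T[:3,:3]=rot(o['tool_rot']); T[:3,3]=o['tool_pos']; C=T@M
    d=(np.atleast_2d(uv)-[K[0,2],K[1,2]])/K[0,0]; th=np.hypot(d[:,0],d[:,1]); s=np.sin(th)/th
    v=np.c_[d[:,0]*s,-d[:,1]*s,-np.cos(th)]@C[:3,:3].T
    return C[:3,3]+v*((z-C[2,3])/v[:,2])[:,None]
E
python3 - <<'E'
from h import *
o=env.get_obs(); p,d=env.read_camera('wrist'); print(o['time_s'],o['tool_pos'],o['tool_rot'],o['grip_width'],o['force'])
H=np.array([.446,.228,0]); print(wproj(o,H+[0,0,.1305]),wproj(o,H+[0,0,.1]))
cv2.imwrite('pics/w1.png',p[...,::-1])
E
```

```text
2.675 [0.46400014 0.18723333 0.24329033] [ 1.79975798e+02 -3.66193537e-02  1.59407359e+02] 0.0005231537244910212 [ 0.1693764  -0.0903268  -0.07010031]
[[345.30707    155.98899412]] [[342.50494446 151.59279714]]
```

View pics/w1.png

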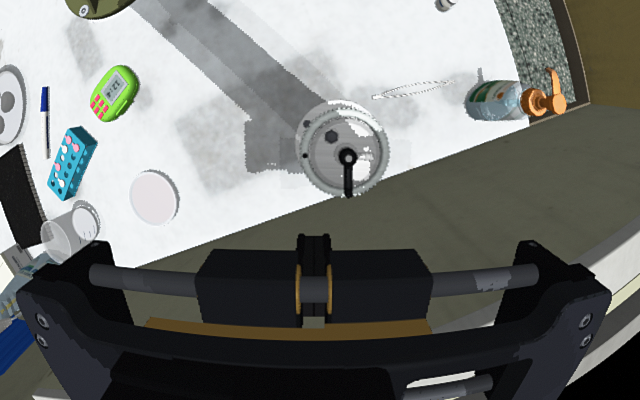

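In the wrist view the hub is at (348,157), the handle tip at (348,193), the mark hole at (305,156) and the hexagon plug at (331,136). The closed fingers, at (313,270), are clear of everything.

Run:
```python
from h import *
o=env.get_obs()
H=wray(o,[348,157],.1305)[0];T=wray(o,[348,193],.129)[0];M=wray(o,[305,156],.1)[0];P=wray(o,[331,136],.113)[0]
for n,q in zip('HTMP',(H,T,M,P)):
    e=(q-H)[:2]; print(n,q.round(4),np.hypot(*e).round(4),np.degrees(np.arctan2(e[1],e[0])).round(1))
p,_=env.read_camera('wrist'); cv2.imwrite('pics/w1c.png',cv2.resize(p[90:215,270:420,::-1],(750,625),interpolation=cv2.INTER_CUBIC)[:600])
```

```text
H [0.4479 0.2303 0.1305] 0.0 0.0
T [0.4837 0.2181 0.129 ] 0.0379 -18.7
M [0.4363 0.1879 0.1   ] 0.0439 -105.3
P [0.4241 0.2218 0.113 ] 0.0252 -160.4
```

View pics/w1c.png

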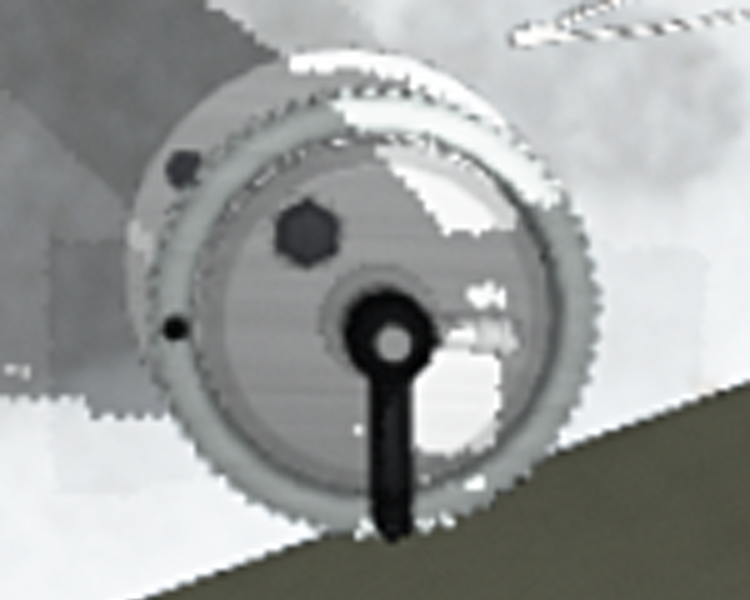

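Emit:
move_arm:
  steps:
    - [[0, 0, 0.03], 0]
    - [[0, 0, 0.065], 0]
    - [[0, 0, 0.095], 0]
    - [[0, 0, 0.113], 0]
    - [[0, 0, 0.113], 0]
    - [[-0.001, 0.007, 0.113], 0]
    - [[-0.001, 0.0136, 0.113], 0]
    - [[-0.004, 0.019, 0.113], 0]
    - [[-0.007, 0.025, 0.113], 0]
    - [[-0.008, 0.032, 0.113], 0]
    - [[-0.0074, 0.04, 0.113], 0]
    - [[-0.004, 0.048, 0.113], 0]
    - [[0.0005, 0.055, 0.113], 0]
    - [[0.005, 0.059, 0.113], 0]
    - [[0.009, 0.062, 0.113], 0]
    - [[0.012, 0.064, 0.113], 0]
    - [[0.0145, 0.065, 0.113], 0]
    - [[0.0145, 0.065, 0.113], 0]

```text
time_s: 5.03
tool_pos: [0.4741, 0.2515, 0.1304]
tool_rot: [180.0, 0.0, 159.3]
force: [0.0, 0.0, -0.1]
grip_width: 0.0005
```

Run:
```python
from h import *
o=env.get_obs(); p,d=env.read_camera('wrist'); print(o['time_s'],o['tool_pos'],o['force'])
uv=wproj(o,[.4475,.2295,.115])[0].astype(int);print(uv)
x,y=max(0,uv[0]-100),max(0,uv[1]-80)
cv2.imwrite('pics/w2.png',cv2.resize(p[y:y+150,x:x+200,::-1],(800,600),interpolation=cv2.INTER_CUBIC)); print(x,y)
```

```text
5.025 [0.47409291 0.25146459 0.13039556] [ 0.04543072  0.04861823 -0.06172946]
[270 197]
170 117
```

View pics/w2.png

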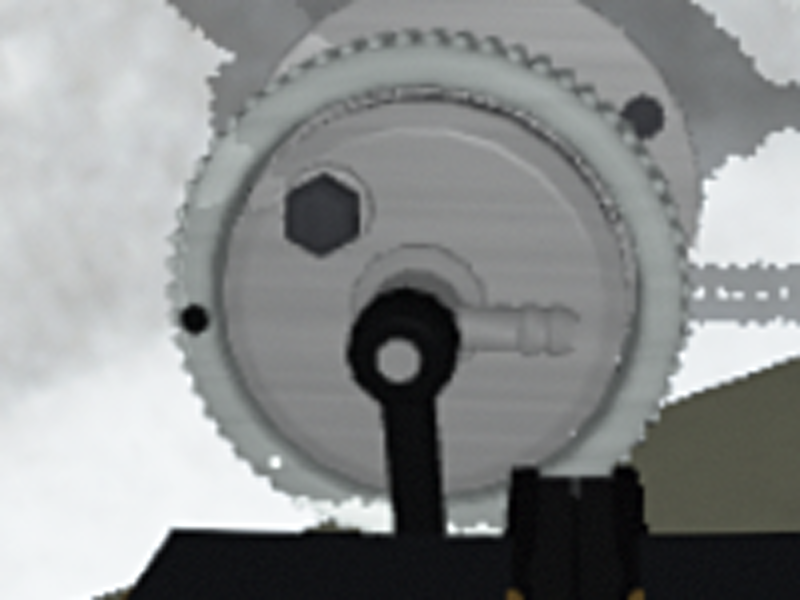

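The handle hasn't turned: it still points away from the nozzle, and the fingertip at crop (575,470) is already past it. I'll check the fingertip and handle heights from the wrist depth.

```bash
cat >> h.py <<'E'
def wcloud(o,d):
    """wrist depth -> 400x640x3 points in tool axes about TCP, and world"""
    c=cam('wrist'); M=np.array(c['mount']); K=c['intrinsics']
    v,u=np.mgrid[0:400,0:640]; x=(u-K[0,2])/K[0,0]; y=(v-K[1,2])/K[1,1]; th=np.hypot(x,y)+1e-9
    s=np.tan(th)/th; q=np.stack([x*s*d,-y*s*d,-d],-1); t=q@M[:3,:3].T+M[:3,3]
    return t, t@rot(o['tool_rot']).T+o['tool_pos']
E
python3 - <<'E'
from h import *
o=env.get_obs(); p,d=env.read_camera('wrist'); t,w=wcloud(o,d)
for v in (228,232,236,240,245,250,256): print(v,[(u,(1000*t[v,u]).round(0).tolist()) for u in (300,306,312,318,324,328)])
print('hub',w[204:210,268:272].reshape(-1,3).mean(0).round(4))
for v in(220,228,236,242,248): print(v,[(u,(1000*w[v,u]).round(0).tolist(),p[v,u].tolist()) for u in (266,270,274,278)])
E
```

```text
228 [(300, [-11.0, -10.0, 27.0]), (306, [-12.0, -6.0, 29.0]), (312, [-14.0, -1.0, 34.0]), (318, [-12.0, 4.0, 29.0]), (324, [-12.0, 8.0, 29.0]), (328, [-248.0, 40.0, 602.0])]
232 [(300, [-15.0, -10.0, 29.0]), (306, [-17.0, -6.0, 34.0]), (312, [-15.0, -1.0, 30.0]), (318, [-15.0, 4.0, 29.0]), (324, [-252.0, 29.0, 582.0]), (328, [-249.0, 39.0, 577.0])]
236 [(300, [9.0, -7.0, -34.0]), (306, [8.0, -4.0, -30.0]), (312, [8.0, -1.0, -30.0]), (318, [8.0, 3.0, -31.0]), (324, [9.0, 6.0, -33.0]), (328, [10.0, 8.0, -34.0])]
240 [(300, [9.0, -7.0, -38.0]), (306, [8.0, -4.0, -36.0]), (312, [8.0, -1.0, -36.0]), (318, [8.0, 3.0, -35.0]), (324, [9.0, 6.0, -38.0]), (328, [9.0, 8.0, -39.0])]
245 [(300, [10.0, -7.0, -46.0]), (306, [8.0, -4.0, -41.0]), (312, [8.0, -1.0, -42.0]), (318, [8.0, 2.0, -42.0]), (324, [9.0, 6.0, -45.0]), (328, [10.0, 8.0, -47.0])]
250 [(300, [10.0, -7.0, -51.0]), (306, [8.0, -4.0, -49.0]), (312, [9.0, -1.0, -49.0]), (318, [9.0, 2.0, -49.0]), (324, [10.0, 5.0, -52.0]), (328, [10.0, 7.0, -52.0])]
256 [(300, [10.0, -6.0, -59.0]), (306, [8.0, -4.0, -55.0]), (312, [8.0, -1.0, -56.0]), 
[... 308 characters left out ...]
1.0, 127.0], [65, 65, 66]), (270, [464.0, 224.0, 130.0], [12, 14, 15]), (274, [465.0, 227.0, 130.0], [14, 14, 14]), (278, [467.0, 228.0, 127.0], [9, 11, 12])]
236 [(266, [478.0, 210.0, 102.0], [107, 107, 108]), (270, [469.0, 221.0, 130.0], [13, 14, 14]), (274, [470.0, 224.0, 131.0], [12, 12, 13]), (278, [472.0, 226.0, 128.0], [5, 8, 7])]
242 [(266, [484.0, 207.0, 100.0], [160, 166, 165]), (270, [473.0, 220.0, 131.0], [8, 9, 9]), (274, [474.0, 222.0, 130.0], [13, 13, 15]), (278, [476.0, 224.0, 128.0], [9, 11, 12])]
248 [(266, [488.0, 206.0, 102.0], [239, 243, 242]), (270, [478.0, 218.0, 130.0], [4, 3, 6]), (274, [479.0, 220.0, 130.0], [12, 14, 14]), (278, [480.0, 223.0, 130.0], [10, 11, 12])]
```

The depth shows that the shut fingertips end about 30 mm behind the TCP, not 8 mm ahead of it, so they passed above the handle without touching (zero force). The jaws probably swing on an arc. I'll lift and measure the tip at two openings.

Emit:
move_arm:
  steps:
    - [[0, 0, -0.03], 0]
    - [[0, -0.02, -0.06], 0]
    - [[0, -0.04, -0.07], 0]
    - [[0, -0.06, -0.07], 0]
    - [[0, -0.06, -0.07], 0]
    - [[0, -0.06, -0.07], 0]
  hand: 0

```text
time_s: 5.88
tool_pos: [0.4527, 0.1958, 0.1997]
tool_rot: [-180.0, -0.0, 159.3]
force: [0.9, 0.6, -0.7]
grip_width: 0.0423
```

```bash
cat > tip.py <<'E'
from h import *
o=env.get_obs(); p,d=env.read_camera('wrist'); t,w=wcloud(o,d); print(o['time_s'],o['grip_width'],o['tool_pos'],o['force'])
m=(d>0)&(abs(t[...,0])<30)&(abs(t[...,1])<75)&(t[...,2]<15)&(t[...,2]>-62)&(p.max(2)<200)&(w[...,2]>.14)
T=t[m]*1000
for s in(-1,1):
    q=T[T[:,1]*s>0]
    for a in range(-60,12,8):
        r=q[(q[:,2]>=a)&(q[:,2]<a+8)]
        if len(r)>4: print(s,a,len(r),np.percentile(r,[3,97],axis=0).round(0).tolist())
E
python3 tip.py
```

```text
5.875 0.04227401932628345 [0.45266331 0.19578919 0.19970354] [ 0.87107721  0.55533908 -0.68264706]
-1 -60 238 [[-2.0, -31.0, -60.0], [10.0, -21.0, -52.0]]
-1 -52 172 [[-4.0, -30.0, -52.0], [10.0, -21.0, -44.0]]
-1 -44 156 [[-10.0, -30.0, -44.0], [10.0, -21.0, -36.0]]
-1 -36 115 [[-10.0, -30.0, -36.0], [10.0, -21.0, -30.0]]
1 -60 707 [[-204.0, 21.0, -60.0], [10.0, 417.0, -52.0]]
1 -52 662 [[-207.0, 21.0, -52.0], [10.0, 419.0, -44.0]]
1 -44 684 [[-208.0, 21.0, -44.0], [10.0, 425.0, -36.0]]
1 -36 558 [[-203.0, 21.0, -36.0], [10.0, 434.0, -28.0]]
1 -28 381 [[-198.0, 322.0, -28.0], [-133.0, 442.0, -20.0]]
1 -20 334 [[-161.0, 141.0, -20.0], [-60.0, 406.0, -12.0]]
1 -12 206 [[-78.0, 327.0, -12.0], [-55.0, 387.0, -4.0]]
1 -4 239 [[-78.0, 327.0, -4.0], [-52.0, 396.0, 4.0]]
1 4 134 [[-78.0, 328.0, 4.0], [-49.0, 403.0, 9.0]]
```

Emit:
move_arm:
  steps:
    - [[0, 0, 0], 0]
    - [[0, 0, 0], 0]
    - [[0, 0, 0], 0]
    - [[0, 0, 0], 0]
  hand: -1

```text
time_s: 6.42
tool_pos: [0.453, 0.1954, 0.2003]
tool_rot: [-180.0, -0.0, 159.3]
force: [-0.5, -0.9, 0.3]
grip_width: 0.0756
```

```bash
python3 tip.py
python3 - <<'E'
from h import *
p,d=env.read_camera('wrist'); cv2.imwrite('pics/w3.png',p[...,::-1])
E
```

```text
6.425 0.07559157366569842 [0.45299913 0.19537627 0.20032694] [-0.50008504 -0.94128282  0.26654784]
-1 -60 246 [[-2.0, -47.0, -60.0], [10.0, -38.0, -52.0]]
-1 -52 219 [[-6.0, -46.0, -52.0], [10.0, -37.0, -44.0]]
-1 -44 203 [[-10.0, -46.0, -44.0], [10.0, -37.0, -36.0]]
-1 -36 138 [[-10.0, -46.0, -36.0], [10.0, -37.0, -30.0]]
1 -60 775 [[-205.0, 38.0, -60.0], [10.0, 417.0, -52.0]]
1 -52 716 [[-207.0, 38.0, -52.0], [10.0, 418.0, -44.0]]
1 -44 704 [[-208.0, 38.0, -44.0], [10.0, 426.0, -36.0]]
1 -36 595 [[-202.0, 38.0, -36.0], [10.0, 433.0, -28.0]]
1 -28 384 [[-197.0, 322.0, -28.0], [-139.0, 443.0, -20.0]]
1 -20 264 [[-162.0, 326.0, -20.0], [-59.0, 420.0, -12.0]]
1 -12 208 [[-78.0, 326.0, -12.0], [-55.0, 387.0, -4.0]]
1 -4 245 [[-78.0, 326.0, -4.0], [-51.0, 395.0, 4.0]]
1 4 158 [[-78.0, 327.0, 4.0], [-48.0, 404.0, 10.0]]
```

View pics/w3.png

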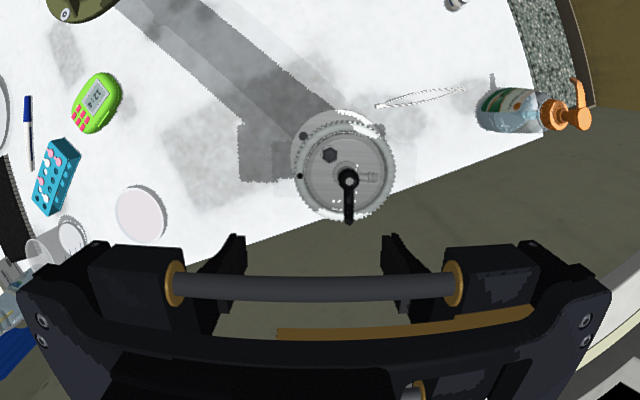

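The jaws move in parallel, and their tips stay at tool z ≈ -30 mm in both pictures. I'll cross-check with the scene camera and find where the gripper's body begins.

Run:
```python
from h import *
o=env.get_obs(); p,d=env.read_camera('scene'); c=cam('scene')
v,u=np.mgrid[0:400,0:640].astype(float); W=world(c,u,v,d.astype(float))
t=(W-o['tool_pos'])@rot(o['tool_rot'])*1000
m=(d>0)&(abs(t[...,0])<50)&(abs(t[...,1])<100)&(t[...,2]<30)&(t[...,2]>-200)
q=t[m]
for a in range(-200,30,10):
    r=q[(q[:,2]>=a)&(q[:,2]<a+10)]
    if len(r): print(a,len(r),r.min(0).round(0),r.max(0).round(0))
p,d=env.read_camera('wrist'); t,w=wcloud(o,d)
for uu in (140,220,236,395): print(uu,[(vv,(1000*t[vv,uu]).round(0).tolist()) for vv in range(235,345,10)])
```

```text
-200 223 [   3.  -49. -200.] [  38.   17. -190.]
-190 124 [ -22.  -49. -188.] [  25.   17. -180.]
-180 238 [ -20.  -50. -180.] [  24.   17. -170.]
-170 244 [ -23.  -51. -170.] [  29.   17. -160.]
-160 236 [ -21.  -51. -160.] [  27.   16. -150.]
-150 1072 [ -38.  -95. -150.] [  38.   94. -140.]
-140 547 [ -30.  -93. -140.] [  39.   94. -130.]
-130 458 [ -38.  -93. -130.] [  38.   92. -120.]
-120 502 [ -13.  -87. -120.] [  38.   86. -110.]
-110 156 [ -32.  -87. -110.] [  39.   86. -101.]
-100 25 [  -6.  -54. -100.] [ 13.  57. -90.]
-90 85 [-13. -58. -90.] [ 12.  57. -80.]
-80 91 [-10. -56. -80.] [ 12.  55. -70.]
-70 66 [ -9. -53. -70.] [ 13.  52. -60.]
-60 63 [-10. -53. -60.] [ 12.  51. -50.]
-50 66 [-12. -50. -50.] [ 12.  50. -40.]
-40 51 [-13. -50. -40.] [ 11.  50. -30.]
140 [(235, [-92.0, -259.0, 184.0]), (245, [37.0, -60.0, -106.0]), (255, [37.0, -56.0, -113.0]), (265, [36.0, -53.0, -119.0]), (275, [36.0, -50.0, -124.0]), (285, [32.0, -51.0, -124.0]), (295, [28.0, -53.0, -123.0]), (305, [24.0, -54.0, -123.0]), (315, [21.0, -54.0, -125.0]), (325, [16.0, -57.0, -123.0]), (335, [25.0,
[... 312 characters left out ...]
 319.0]), (335, [-361.0, -194.0, 281.0])]
236 [(235, [9.0, -45.0, -31.0]), (245, [8.0, -42.0, -43.0]), (255, [3.0, -42.0, -45.0]), (265, [-3.0, -42.0, -47.0]), (275, [32.0, -23.0, -114.0]), (285, [29.0, -23.0, -116.0]), (295, [27.0, -23.0, -118.0]), (305, [-355.0, -180.0, 383.0]), (315, [-351.0, -170.0, 340.0]), (325, [-349.0, -162.0, 304.0]), (335, [-346.0, -155.0, 268.0])]
395 [(235, [9.0, 47.0, -32.0]), (245, [8.0, 45.0, -43.0]), (255, [7.0, 42.0, -53.0]), (265, [80.0, 0.0, -192.0]), (275, [31.0, 25.0, -112.0]), (285, [31.0, 24.0, -118.0]), (295, [27.0, 24.0, -117.0]), (305, [-235.0, 138.0, 224.0]), (315, [-237.0, 132.0, 198.0]), (325, [-239.0, 128.0, 175.0]), (335, [21.0, 22.0, -129.0])]
```

Both cameras agree: the real tips stand at reported tool z ≈ -30 mm and the body begins at about -101 mm, so the reported TCP is about 38 mm lower than the true one. I'll compensate (tip height = reported z + 30 mm) and push the tap.

Emit:
move_arm:
  steps:
    - [[-0.008, -0.003, 0], 0]
    - [[-0.0148, -0.005, 0.02], 0]
    - [[-0.0148, -0.005, 0.05], 0]
    - [[-0.0148, -0.005, 0.08], 0]
    - [[-0.0148, -0.005, 0.1], 0]
    - [[-0.0148, -0.005, 0.1085], 0]
    - [[-0.0148, -0.003, 0.1085], 0]
    - [[-0.0148, 0.006, 0.1085], 0]
    - [[-0.0148, 0.0144, 0.1085], 0]
    - [[-0.017, 0.02, 0.1085], 0]
    - [[-0.0194, 0.025, 0.1085], 0]
    - [[-0.0195, 0.032, 0.1085], 0]
    - [[-0.0188, 0.039, 0.1085], 0]
    - [[-0.0155, 0.046, 0.1085], 0]
    - [[-0.0114, 0.0525, 0.1085], 0]
    - [[-0.0075, 0.056, 0.1085], 0]
    - [[-0.004, 0.0587, 0.1085], 0]
    - [[0, 0.061, 0.1085], 0]
    - [[0, 0.061, 0.1085], 0]
  hand: 1

```text
time_s: 9.0
tool_pos: [0.4743, 0.2529, 0.092]
tool_rot: [180.0, -0.0, 159.3]
force: [-0.6, -0.2, -0.0]
grip_width: 0.0006
```

```bash
cat > tap.py <<'E'
from h import *
o=env.get_obs(); p,d=env.read_camera('wrist'); t,w=wcloud(o,d); print(o['time_s'],o['tool_pos'],o['force'])
H=np.array([.4475,.2295])
m=(d>0)&(w[...,2]>.123)&(w[...,2]<.136)&(p.max(2)<60)&(np.hypot(*np.moveaxis(w[...,:2]-H,-1,0))<.045)
q=w[m][:,:2]-H; r=np.hypot(*q.T); f=q[r>.013]; print(len(q),len(f)); a=np.degrees(np.arctan2(f[:,1],f[:,0])); print('tap world angle',np.median(a),np.percentile(a,[10,90]), 'hub mean',(q[r<.011].mean(0)+H).round(4))
E
python3 tap.py
```

```text
9.0 [0.47431154 0.25294183 0.09196654] [-0.64882033 -0.20601786 -0.04610009]
2059 1225
tap world angle 65.68297816697667 [53.33884983 74.30165799] hub mean [0.4472 0.2319]
```

The tap is turning. Now I ease it to the stop.

Emit:
move_arm:
  steps:
    - [[0.001, 0.001, 0], 0]
    - [[0.002, 0.001, 0], 0]
    - [[0.003, 0.001, 0], 0]
    - [[0.004, 0.001, 0], 0]
    - [[0.004, 0.001, 0], 0]

```text
time_s: 9.68
tool_pos: [0.4739, 0.2535, 0.0922]
tool_rot: [179.9, 0.3, 159.2]
force: [6.7, -2.7, -2.6]
grip_width: 0.0004
```

```bash
python3 tap.py
```

```text
9.675 [0.47394635 0.25347843 0.09218824] [ 6.71738297 -2.65551194 -2.6126173 ]
2035 1198
tap world angle 66.22779208563622 [54.78388434 74.9849895 ] hub mean [0.4471 0.232 ]
```

About 7 N resists, so the tap is at its stop. I back away from it, lift, and go down outside the ring on the holder's +x side.

Emit:
move_arm:
  steps:
    - [[-0.006, 0, 0], 0]
    - [[-0.013, 0, 0], 0]
    - [[-0.016, 0, -0.02], 0]
    - [[-0.03, -0.005, -0.035], 0]
    - [[-0.05, -0.02, -0.035], 0]
    - [[-0.059, -0.032, -0.03], 0]
    - [[-0.059, -0.032, 0], 0]
    - [[-0.059, -0.032, 0.025], 0]
    - [[-0.059, -0.032, 0.035], 0]
    - [[-0.059, -0.032, 0.035], 0]

```text
time_s: 10.98
tool_pos: [0.5145, 0.2036, 0.0563]
tool_rot: [-179.9, -0.1, 159.3]
force: [-0.4, 0.5, 0.2]
grip_width: 0.0006
```

```bash
cat > look.py <<'E'
import sys; from h import *
o=env.get_obs(); p,d=env.read_camera('wrist'); t,w=wcloud(o,d); print(o['time_s'],o['tool_pos'],o['tool_rot'],o['force'])
z=float(sys.argv[1]); H=np.array([.4475,.2295])
def ang(q): e=q[:2]-H; return np.degrees(np.arctan2(e[1],e[0])).round(1),np.hypot(*e).round(4)
# polar unwrap of the ring top, to find the black hole
a=np.radians(np.arange(0,360,.5)); best=[]
for r in np.arange(.0425,.0475,.001):
    uv=wproj(o,np.c_[H[0]+r*np.cos(a),H[1]+r*np.sin(a),np.full(a.size,z)]).astype(np.float32)
    g=cv2.remap(cv2.cvtColor(p,cv2.COLOR_RGB2GRAY),uv[:,0].reshape(1,-1),uv[:,1].reshape(1,-1),cv2.INTER_LINEAR)[0]; best.append(g)
g=np.array(best,float).mean(0); 
k=np.flatnonzero(g<90)
if len(k):
    for s in np.split(k,np.flatnonzero(np.diff(k)>1)+1): print('dark',s[0]/2,s[-1]/2,g[s].min().round())
if len(sys.argv)>2:
    uv=wproj(o,[H[0],H[1],.1])[0].astype(int); x,y=max(0,uv[0]-120),max(0,uv[1]-90)
    cv2.imwrite('pics/'+sys.argv[2],cv2.resize(p[y:y+180,x:x+240,::-1],(800,600),interpolation=cv2.INTER_CUBIC)); print('crop',x,y)
E
python3 look.py .1 w4.png
```

```text
10.975 [0.51454651 0.20356693 0.05628211] [-1.79937294e+02 -6.13464467e-02  1.59261780e+02] [-0.35600438  0.54888455  0.23405173]
dark 57.0 70.0 9.0
dark 250.5 257.0 18.0
crop 194 33
```

View pics/w4.png

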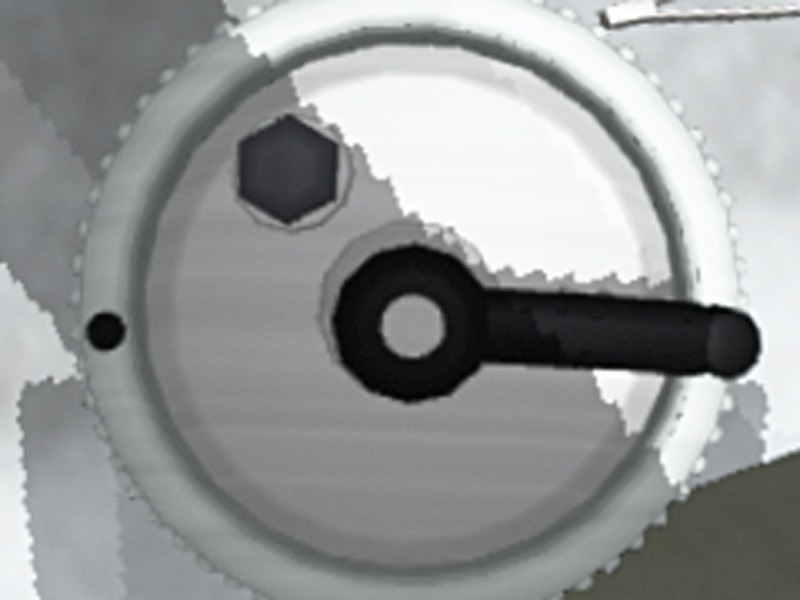

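The handle now lies over the nozzle, so it hides it. It runs from hub (412,325) to tip (733,343), and the mark is at (105,331). Next I lay out a circuit path with about 6 mm of press.

```bash
cat > plan.py <<'E'
import numpy as np,sys
# centre path of the finger round the ring, holder-ish axes; press p
def path(p,step,total,s0=0.):
    r=51-p; a,b=9.5,11.; segs=[('l',(a+r,0),(a+r,b))]
    out=[];
    def at(s):
        L=[b,r*np.pi/2,2*a,r*np.pi/2,2*b,r*np.pi/2,2*a,r*np.pi/2,b]; s=s%sum(L); i=0
        while s>L[i]: s-=L[i]; i+=1
        t=s/r
        return [lambda:(a+r,s),lambda:(a+r*np.cos(t),b+r*np.sin(t)),lambda:(a-s,b+r),lambda:(-a-r*np.sin(t),b+r*np.cos(t)),lambda:(-a-r,b-s),
          lambda:(-a-r*np.cos(t),-b-r*np.sin(t)),lambda:(-a+s,-b-r),lambda:(a+r*np.sin(t),-b-r*np.cos(t)),lambda:(a+r,-b+s)][i]()
    return np.array([at(s0+step*k) for k in range(int(total/step)+1)])
if __name__=='__main__':
    p,step,n,s0,X0,Y0,dz=map(float,sys.argv[1:8])
    q=path(p,step,step*n,s0)/1000
    yaw=np.radians(float(sys.argv[8])) if len(sys.argv)>8 else 0
    print([[[round(X0/1000-x,4),round(y-Y0/1000,4),dz],0] for x,y in q[1:]], 'end XY',(q[-1]*1000).round(2),'s',s0+step*n)
E
python3 plan.py 6 10 18 0 72.2 0 0
python3 - <<'E'
from h import *
o=env.get_obs()
H=wray(o,[317.6,130.5],.1305)[0];T=wray(o,[413.9,135.9],.129)[0];P=wray(o,[280.4,83.4],.113)[0];M=wray(o,[225.5,132.3],.1)[0]
for n,q in zip('HTPM',(H,T,P,M)):
    e=(q-H)[:2]; print(n,q.round(4),np.hypot(*e).round(4),np.degrees(np.arctan2(e[1],e[0])).round(1))
E
```

```text
[[[np.float64(0.0177), np.float64(0.01), 0.0], 0], [[np.float64(0.0186), np.float64(0.0199), 0.0], 0], [[np.float64(0.0217), np.float64(0.0294), 0.0], 0], [[np.float64(0.0267), np.float64(0.038), 0.0], 0], [[np.float64(0.0336), np.float64(0.0453), 0.0], 0], [[np.float64(0.0418), np.float64(0.0509), 0.0], 0], [[np.float64(0.0511), np.float64(0.0545), 0.0], 0], [[np.float64(0.061), np.float64(0.056), 0.0], 0], [[np.float64(0.071), np.float64(0.056), 0.0], 0], [[np.float64(0.081), np.float64(0.056), 0.0], 0], [[np.float64(0.0909), np.float64(0.055), 0.0], 0], [[np.float64(0.1004), np.float64(0.0519), 0.0], 0], [[np.float64(0.109), np.float64(0.0468), 0.0], 0], [[np.float64(0.1162), np.float64(0.0399), 0.0], 0], [[np.float64(0.1217), np.float64(0.0316), 0.0], 0], [[np.float64(0.1253), np.float64(0.0223), 0.0], 0], [[np.float64(0.1267), np.float64(0.0124), 0.0], 0], [[np.float64(0.1267), np.float64(0.0024), 0.0], 0]] end XY [-54.5    2.37] s 180.0
H [0.4496 0.2305 0.1305] 0.0 0.0
T [0.4646 0.2662 0.129 ] 0.0388 67.3
P [0.4257 0.2225 0.113 ] 0.0253 -161.7
M [0.4359 0.1876 0.1   ] 0.045 -107.7
```

Tap direction 67.3° puts the holder's yaw at about -22.7°, so the mark should finish at about 247° (ring now at about 0.1 rad). First half circuit.

Emit:
move_arm:
  steps:
    - [[0.01, 0, 0], 0]
    - [[0.0177, 0.004, 0], 0]
    - [[0.0178, 0.012, 0], 0]
    - [[0.0186, 0.02, 0], 0]
    - [[0.0217, 0.0294, 0], 0]
    - [[0.0267, 0.038, 0], 0]
    - [[0.0336, 0.0453, 0], 0]
    - [[0.0418, 0.051, 0], 0]
    - [[0.051, 0.0545, 0], 0]
    - [[0.061, 0.056, 0], 0]
    - [[0.071, 0.056, 0], 0]
    - [[0.081, 0.056, 0], 0]
    - [[0.091, 0.055, 0], 0]
    - [[0.1004, 0.052, 0], 0]
    - [[0.109, 0.0468, 0], 0]
    - [[0.1162, 0.04, 0], 0]
    - [[0.1217, 0.0316, 0], 0]
    - [[0.1253, 0.0223, 0], 0]
    - [[0.1267, 0.0124, 0], 0]
    - [[0.1267, 0.0024, 0], 0]

```text
time_s: 13.52
tool_pos: [0.3923, 0.2573, 0.0587]
tool_rot: [179.7, -0.4, 159.5]
force: [-11.8, 8.2, 8.2]
grip_width: 0.0005
```

```bash
sed -i 's/H=np.array(\[.4475,.2295\])/H=np.array([.4485,.2302])/' look.py; python3 look.py .1015 w5.png
python3 - <<'E'
from h import *
p,d=env.read_camera('top'); cv2.imwrite('pics/t5.png',cv2.resize(p[140:260,180:340,::-1],(800,600),interpolation=cv2.INTER_CUBIC))
E
```

```text
13.525 [0.39226551 0.25725283 0.05866567] [179.70079004  -0.44210954 159.53993222] [-11.8244522    8.20620952   8.23199359]
dark 0.0 164.0 6.0
dark 165.5 359.5 5.0
crop 184 250
```

View pics/w5.png

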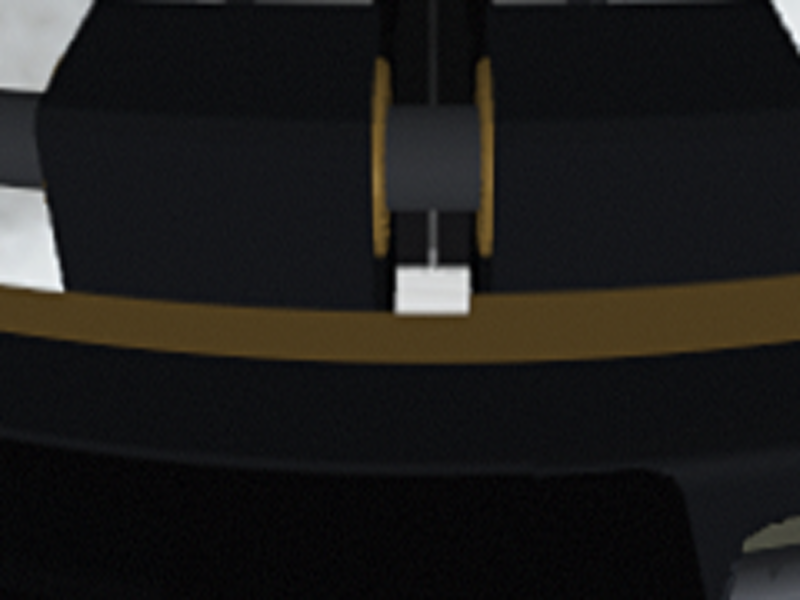

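The wrist view is blocked by the gripper on this side. The force is 14 N inward with about 3.5 N of drag, which is as intended. I continue round to the visible side.

```bash
python3 plan.py 6 10 19 180 -54.5 2.37 0 | sed 's/np.float64(\([-0-9.e]*\))/\1/g'
```

```text
[[[0.0, -0.01, 0.0], 0], [[-0.0005, -0.02, 0.0], 0], [[-0.003, -0.0296, 0.0], 0], [[-0.0077, -0.0385, 0.0], 0], [[-0.0141, -0.0461, 0.0], 0], [[-0.0221, -0.0521, 0.0], 0], [[-0.0312, -0.0562, 0.0], 0], [[-0.0409, -0.0582, 0.0], 0], [[-0.0509, -0.0584, 0.0], 0], [[-0.0609, -0.0584, 0.0], 0], [[-0.0709, -0.0578, 0.0], 0], [[-0.0805, -0.0552, 0.0], 0], [[-0.0894, -0.0505, 0.0], 0], [[-0.0969, -0.044, 0.0], 0], [[-0.1029, -0.036, 0.0], 0], [[-0.1069, -0.0269, 0.0], 0], [[-0.1088, -0.0171, 0.0], 0], [[-0.109, -0.0071, 0.0], 0], [[-0.109, 0.0029, 0.0], 0]] end XY [54.5   5.26] s 370.0
```

Emit:
move_arm:
  steps:
    - [[0, -0.01, 0], 0]
    - [[-0.0005, -0.02, 0], 0]
    - [[-0.003, -0.0296, 0], 0]
    - [[-0.0077, -0.0385, 0], 0]
    - [[-0.0141, -0.046, 0], 0]
    - [[-0.022, -0.052, 0], 0]
    - [[-0.031, -0.056, 0], 0]
    - [[-0.041, -0.058, 0], 0]
    - [[-0.051, -0.0584, 0], 0]
    - [[-0.061, -0.0584, 0], 0]
    - [[-0.071, -0.0578, 0], 0]
    - [[-0.0805, -0.055, 0], 0]
    - [[-0.0894, -0.0505, 0], 0]
    - [[-0.097, -0.044, 0], 0]
    - [[-0.103, -0.036, 0], 0]
    - [[-0.107, -0.027, 0], 0]
    - [[-0.109, -0.017, 0], 0]
    - [[-0.109, -0.007, 0], 0]
    - [[-0.109, 0.003, 0], 0]

```text
time_s: 16.0
tool_pos: [0.5063, 0.2119, 0.0589]
tool_rot: [179.9, 0.6, 159.1]
force: [10.3, -7.8, -1.0]
grip_width: 0.0002
```

```bash
python3 look.py .103 w6.png
python3 - <<'E'
from h import *
o=env.get_obs(); p,d=env.read_camera('wrist'); t,w=wcloud(o,d)
r=np.hypot(w[...,0]-.4485,w[...,1]-.2302); m=(d>0)&(r>.043)&(r<.048)&(w[...,2]>.09)&(w[...,2]<.112); print('ring top z',np.median(w[m][:,2]), 'cover z',np.median(w[(d>0)&(r>.015)&(r<.035)&(w[...,2]<.109)&(w[...,2]>.09)][:,2]))
E
```

```text
16.0 [0.50632319 0.21193422 0.05894199] [179.91145347   0.63940028 159.12760128] [10.30454177 -7.75602814 -1.00494357]
dark 54.5 68.0 10.0
dark 339.0 345.0 28.0
crop 186 57
ring top z 0.1046505883113541 cover z 0.1029270559178949
```

View pics/w6.png

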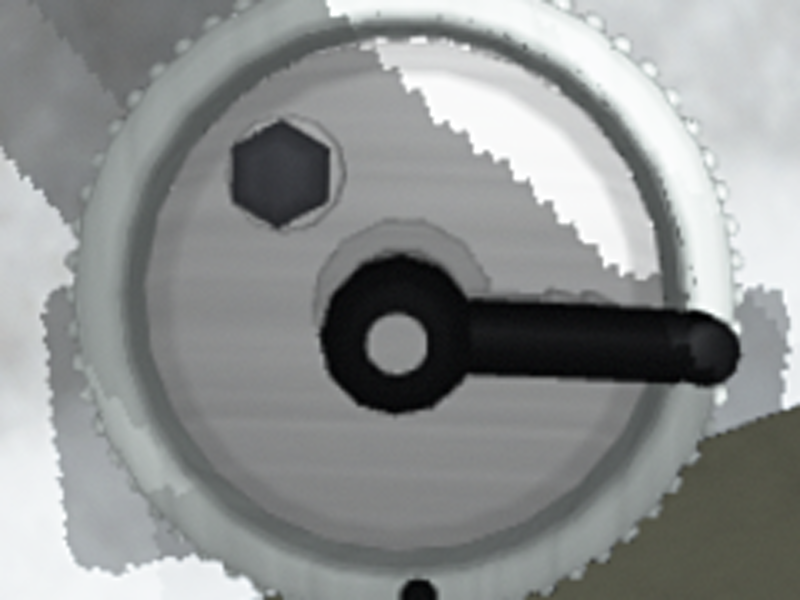

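The mark has gone from 253.7° round through a full turn to 342° (about 448° in all, no slip), and the ring top is up about 3.7 mm, which agrees. That leaves about 266°, or roughly 218 mm of path. I roll 210 mm and then look.

```bash
python3 plan.py 6 10.5 20 370 54.5 5.37 0 | sed 's/np.float64(\([-0-9.e]*\))/\1/g'
```

```text
[[[0.0003, 0.0104, 0.0], 0], [[0.0026, 0.0206, 0.0], 0], [[0.0072, 0.03, 0.0], 0], [[0.0138, 0.0381, 0.0], 0], [[0.0222, 0.0444, 0.0], 0], [[0.0318, 0.0486, 0.0], 0], [[0.0421, 0.0505, 0.0], 0], [[0.0526, 0.0506, 0.0], 0], [[0.0631, 0.0506, 0.0], 0], [[0.0735, 0.0496, 0.0], 0], [[0.0834, 0.0462, 0.0], 0], [[0.0923, 0.0406, 0.0], 0], [[0.0996, 0.0332, 0.0], 0], [[0.105, 0.0242, 0.0], 0], [[0.1082, 0.0142, 0.0], 0], [[0.109, 0.0037, 0.0], 0], [[0.109, -0.0068, 0.0], 0], [[0.109, -0.0173, 0.0], 0], [[0.1076, -0.0276, 0.0], 0], [[0.1038, -0.0374, 0.0], 0]] end XY [-49.28 -32.03] s 580.0
```

Emit:
move_arm:
  steps:
    - [[0.0003, 0.0104, 0], 0]
    - [[0.0026, 0.0206, 0], 0]
    - [[0.0072, 0.03, 0], 0]
    - [[0.0138, 0.038, 0], 0]
    - [[0.0222, 0.0444, 0], 0]
    - [[0.0318, 0.0486, 0], 0]
    - [[0.042, 0.0505, 0], 0]
    - [[0.0526, 0.0506, 0], 0]
    - [[0.063, 0.0506, 0], 0]
    - [[0.0735, 0.0496, 0], 0]
    - [[0.0834, 0.0462, 0], 0]
    - [[0.0923, 0.0406, 0], 0]
    - [[0.0996, 0.033, 0], 0]
    - [[0.105, 0.024, 0], 0]
    - [[0.108, 0.014, 0], 0]
    - [[0.109, 0.004, 0], 0]
    - [[0.109, -0.007, 0], 0]
    - [[0.109, -0.017, 0], 0]
    - [[0.1076, -0.0276, 0], 0]
    - [[0.104, -0.0374, 0], 0]

```text
time_s: 18.6
tool_pos: [0.385, 0.2194, 0.0577]
tool_rot: [-180.0, -0.4, 159.5]
force: [-9.4, 0.9, 7.7]
grip_width: 0.0006
```

Emit:
move_arm:
  steps:
    - [[0.01, -0.005, 0], 0]
    - [[0.018, -0.009, 0], 0]
    - [[0.018, -0.009, -0.04], 0]
    - [[0.01, -0.009, -0.09], 0]
    - [[-0.03, 0.005, -0.09], 0]
    - [[-0.07, 0.02, -0.09], 0]
    - [[-0.11, 0.03, -0.09], 0]
    - [[-0.12, 0.032, -0.09], 0]
    - [[-0.12, 0.032, -0.09], 0]
    - [[-0.12, 0.032, -0.09], 0]

```text
time_s: 19.85
tool_pos: [0.5121, 0.2052, 0.1468]
tool_rot: [180.0, -0.1, 159.3]
force: [0.8, -0.2, 0.3]
grip_width: 0.0003
```

```bash
python3 look.py .106 w7.png
```

```text
19.85 [0.51210134 0.20515144 0.14678628] [ 1.79992986e+02 -6.03321936e-02  1.59341313e+02] [ 0.79809749 -0.23849286  0.26288618]
dark 61.0 68.5 43.0
dark 238.5 244.5 17.0
crop 194 31
```

View pics/w7.png

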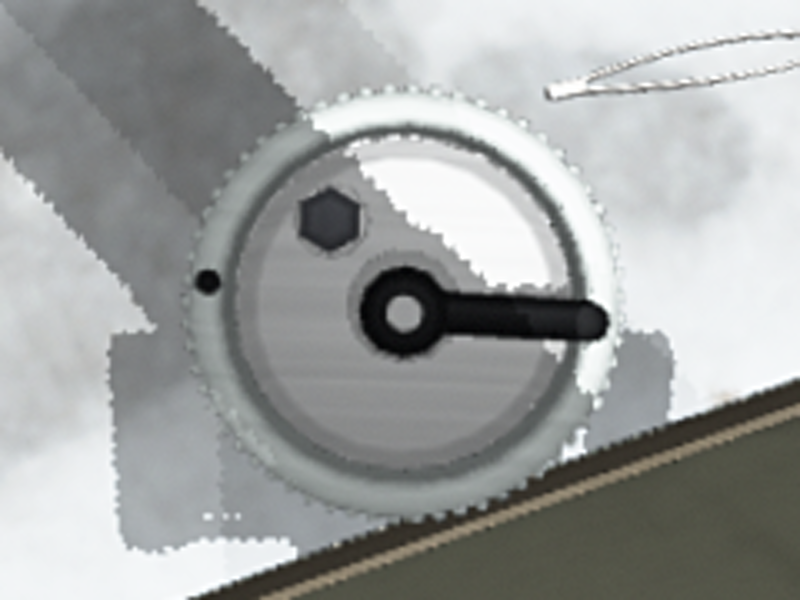

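The mark is now at 241.5°, just short of its 247° target (the start angle was 253.7°). The tap is still over the nozzle. One small touch of about +9° on the +x side will finish it.

Emit:
move_arm:
  steps:
    - [[-0.002, -0.005, 0.03], 0]
    - [[-0.002, -0.005, 0.065], 0]
    - [[-0.002, -0.005, 0.085], 0]
    - [[-0.002, -0.005, 0.086], 0]
    - [[0.006, -0.005, 0.086], 0]
    - [[0.0155, -0.005, 0.086], 0]
    - [[0.0155, -0.005, 0.086], 0]
    - [[0.0155, -0.002, 0.086], 0]
    - [[0.0155, 0.001, 0.086], 0]
    - [[0.0155, 0.004, 0.086], 0]
    - [[0.0155, 0.004, 0.086], 0]
    - [[0.006, 0.004, 0.086], 0]
    - [[-0.002, 0.004, 0.086], 0]
    - [[-0.002, 0.004, 0.05], 0]
    - [[-0.002, 0.002, 0.01], 0]
    - [[0, 0, 0], 0]
    - [[0, 0, 0], 0]
    - [[0, 0, 0], 0]

```text
time_s: 22.15
tool_pos: [0.5124, 0.2044, 0.1455]
tool_rot: [-179.9, -0.1, 159.3]
force: [0.2, -0.2, -0.6]
grip_width: 0.0003
```

```bash
python3 look.py .106 w8.png;  python3 - <<'E'
from h import *
o=env.get_obs(); p,d=env.read_camera('wrist'); t,w=wcloud(o,d)
r=np.hypot(w[...,0]-.4485,w[...,1]-.2302); m=(d>0)&(r>.043)&(r<.048)&(w[...,2]>.09)&(w[...,2]<.115); print('ring top z',np.median(w[m][:,2]), 'cover z',np.median(w[(d>0)&(r>.015)&(r<.035)&(w[...,2]<.109)&(w[...,2]>.09)][:,2]))
E
```

```text
22.15 [0.51242911 0.20442023 0.14546524] [-1.79908384e+02 -9.62793388e-02  1.59294372e+02] [ 0.23334744 -0.18683947 -0.56077246]
dark 61.0 69.0 39.0
dark 247.0 253.0 16.0
crop 195 31
ring top z 0.10684097887411648 cover z 0.10296739258823634
```

View pics/w8.png

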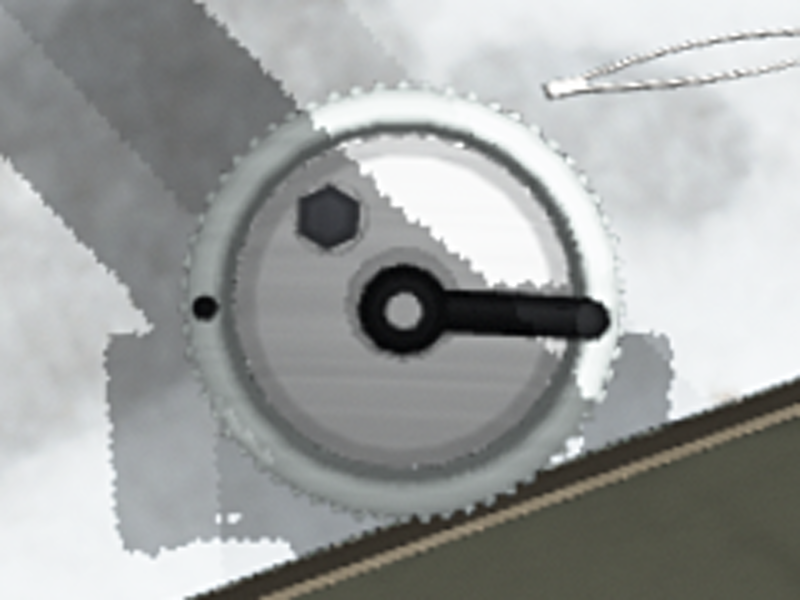

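The mark is at 250° (ring angle about 12.6 rad), the ring top is about 6 mm up, the tap lies over the nozzle, and the arm is clear of everything. Handing in.

```bash
python3 -c "
from cell import env
print(env.sign_off())"
```

```text
the job is handed in; nothing more can be done
None
```

The filter holder was vented first, then the locking ring was loosened by two turns, and the job was handed in at about 22 s of the 61 s allowed.

- **Tap:** I pushed it counter-clockwise to its stop, where about 7 N resisted. The last pictures show the handle lying over the vent nozzle at about 67° in the world frame, in line with the nozzle.
- **Ring:** I rolled it counter-clockwise with the shut fingertips pressed against the rim at roughly 10–15 N. The mark hole ended at about 250°, which is a ring angle of about 12.6 rad against the 12.57 asked. That is good to about 2°. The ring top rose about 5–6 mm, as two turns should give, and it is still on its thread.
- **Final state:** the force read about zero, and the gripper was clear above the holder.

**What disagreed:** the real fingertips stand about 30 mm behind the reported TCP, not 8 mm ahead of it. Because of that, my first sweep passed above the tap without touching it. The wrist and scene cameras agreed on the offset, and I allowed for it from then on.

**Not checked at the end:** I did not measure the beaker, petri dish or forceps again. The arm never came near the first two, and the forceps end seen in the last pictures had not visibly moved.

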